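# Point the selector valve at the yellow-capped bottle and start the pump

### The job

Push the red selector arm of the distribution valve round with a fingertip until it points straight at the bottle with the yellow cap, then press the green start button on the pump box fully down and let go. Be gentle with the arm, and only push and press: do not lift or shift any of the bottles or the other things on the bench, and do not press the red stop button or start the pump while the arm points elsewhere.

Things in the scene. Friction and masses are not known exactly. Their poses are not given: they have to be found in the camera images.
- selector (a joint): angle of the selector arm about its upright axis, rad; grows anticlockwise seen from above; 0 when the arm points along the valve body's own x axis; stops at -1.75 and +1.75. It turns freely both ways against light friction (about 0.12 N m plus slight damping, so 1 to 3 N at the arm) and stays where it is left
- pivot_mid (a point): point on the arm's upright pivot axis, half-way up the arm, 111 mm above the bench; turns with the arm: x points along the arm towards its tip, y to its left, z up. The arm's hub is black, 24 mm in radius; nothing sticks out on the other side of the axis
- pointer_tip (a point): pointed end of the selector arm, 111 mm from the pivot axis, half-way up the arm; axes as pivot_mid. The arm is a red bar with a white line on top, 18 mm wide and 26 mm tall (98 to 124 mm above the bench). Beyond 45 mm from the axis the space under it is free down to 60 mm above the bench, where thin hose stubs reach 66 mm out
- valve: distribution valve fixed to the bench: dark base plate 130 x 130 x 12 mm, grey round body 90 mm in diameter up to 85 mm, collar 60 mm in diameter up to 94 mm. Origin on the pivot axis at bench height, z up. The bottles stand around it, about 190 mm from the axis, near -1.2, -0.6, 0.6 and 1.2 rad from its x axis; which is where varies
- bottle_yellow: the bottle to point at: closed squat lab bottle, pale grey body 66 mm in diameter, narrowing at the shoulder, yellow screw cap 50 mm in diameter, 118 mm tall overall, about 0.3 kg, standing loose on the bench; origin at the centre of its underside
- bottle_blue: closed squat lab bottle, pale grey body 66 mm in diameter, narrowing at the shoulder, blue screw cap 50 mm in diameter, 118 mm tall overall, about 0.3 kg, standing loose on the bench; origin at the centre of its underside
- bottle_white: closed squat lab bottle, pale grey body 66 mm in diameter, narrowing at the shoulder, white screw cap 50 mm in diameter, 118 mm tall overall, about 0.3 kg, standing loose on the bench; origin at the centre of its underside
- bottle_black: closed squat lab bottle, pale grey body 66 mm in diameter, narrowing at the shoulder, black screw cap 50 mm in diameter, 118 mm tall overall, about 0.3 kg, standing loose on the bench; origin at the centre of its underside
- pump_box: aluminium control box fixed to the bench, 140 (x) x 150 (y) x 70 mm tall, grey top panel; origin at the centre of its underside. Two round push buttons in black housings stand on its top: green (start) at y = +37 mm, red (stop) at y = -37 mm
- start_top (a point): centre of the top face of the green start button, 28 mm in diameter, facing up, z up
- start (a joint): travel of the green start button, m: 0 released, 0.006 fully down; spring, about 5 N when fully down; comes back by itself
- stop (a joint): travel of the red stop button, m: 0 released, 0.006 fully down; leave alone
- beaker: bystander: open pale blue beaker, 72 mm across, 85 mm tall; origin at the centre of its underside
- jar: bystander: jar with orange lid, 64 mm across, 80 mm tall; origin at the centre of its underside
- spatula: bystander: slim steel lab spatula, about 190 mm long and 14 mm wide, lying flat on the bench; origin at its middle
There are look-alikes about, which are no part of the job. Leave any pink look-alike of the pump_box alone.

How it is judged:
On the way, in this order (a step that is already met when the one before it is completed fails the run):
1. the selector arm points at the yellow-capped bottle (y of bottle_yellow in the frame of pivot_mid between -0.02 and 0.02 m and x of bottle_yellow in the frame of pivot_mid above 0.1 m), for 0.3 s.
2. the green start button is pressed down (value of joint start above 0.0045 m), for 0.05 s.
At the end, for the whole second after the job is handed in: The line along the selector arm, on its tip side, passes within 20 mm of the yellow-capped bottle's axis (about 6 degrees); the arm is at rest; the start button has been pressed at least 4.5 mm afterwards and is up again; every bottle and bystander is upright and within 15 mm of where it stood (all of step 1 and value of joint start below 0.002 m and velocity of joint selector between -0.05 and 0.05 rad/s and distance of each of bottle_yellow, bottle_blue, bottle_white, bottle_black, beaker, jar, spatula from where it was at the start of the episode below 0.015 m and angle between each of bottle_yellow, bottle_blue, bottle_white, bottle_black, beaker, jar's own z axis and vertical below 0.15 rad); the robot touches nothing.
It fails at once if the start button was pressed while the arm did not point at the yellow-capped bottle (value of joint start above 0.003 m and not (y of bottle_yellow in the frame of pivot_mid between -0.02 and 0.02 m and x of bottle_yellow in the frame of pivot_mid above 0.1 m)).
It fails at once if the red stop button was pressed (value of joint stop above 0.003 m).
It fails at once if a bottle or bystander was lifted, tipped or shifted by more than 15 mm (distance of any of bottle_yellow, bottle_blue, bottle_white, bottle_black, beaker, jar, spatula from where it was at the start of the episode above 0.015 m or angle between any of bottle_yellow, bottle_blue, bottle_white, bottle_black, beaker, jar's own z axis and vertical above 0.25 rad).
It fails at once if the selector arm or valve was pushed roughly (more than 40 N) (contact force between the fingers and valve above 40 N).
It also fails if it takes over 51 s, if anything falls off the work surface, if the arm or the gripper's body presses on something with over 40 N, if the wrist force passes 120 N, or if a joint passes its speed limit or range.

### The arm

A 6-joint arm with a two-finger parallel gripper is mounted at the origin on the work surface. World frame = base frame: x ahead of the robot, y to its left, z up, the work surface at z = 0. Lengths are in m, angles in rad, forces in N, time in s.
With the tool pointing down it reaches from about 0.35 to 0.85 m from the base axis. Payload 8.1 kg.
Tool frame: the origin (TCP) lies between the finger pads; the fingertips stand 14 mm ahead of it and the grasp point (between the pads) lies 5 mm behind it (tips_ahead is the distance from the TCP to the fingertips, in m); z points along the fingers, x is the direction in which the jaws open and shut, and the axes are right-handed (so a half turn about z gives the same grasp; the last joint's range is limited). The gripper opens to 93 mm and grips with 3 to 60 N. Pads are 15 mm wide; open, the fingers measure 128 mm over their backs; the gripper's body (75 mm by 188 mm) begins 65 mm behind the grasp point.
Start: joints at [1.068, 0.13, 1.488, -0, 1.523, -0.085], TCP at [0.243, 0.548, 0.233] pointing down, gripper open.
Joint ranges: [-2.96, 2.96], [-0.89, 2.26], [0.02, 2.5], [-1.34, 4.48], [0, 2.73], [-2.66, 2.66]. Speed limits (rad/s): [2.39, 2.39, 2.79, 3.14, 3.14, 3.14].

### API

Orientations are given as a unit quaternion [x, y, z, w].
In Python, from cell import get_state, read_camera, job_done, tips_ahead gives the robot as it stands.
- The arm moves only by the shell command python3 -m inch 'ROWS' [FORCE]. ROWS is JSON, a list of rows, each a list of 5 numbers: the opening, from 0 (shut) to 1 (fully open), then the shift along the tool's x, y, z in units of 30 mm (1.0 is 30 mm), then the turn about the tool's z in rad. A call has 1 to 10 rows; each row is the pose to reach, as a shift and turn from the pose commanded when the call began, along the tool's axes at that moment; what a row does not reach only later rows make up. A row lasts 1/12 s, in which the tool goes at most 41.7 mm and 7.16 degrees, less where a joint would pass 70% of its speed; a pose out of reach is approached as far as the arm can. A call with a gripper value outside its range is refused whole. The fingers move at their own pace and stop on an object; FORCE is the grip in N (left out, the last holds). Time passes only in rows, so rows that repeat a pose let the fingers close. It gives the time, the measured TCP pose, the force and the opening at its end, in the units of the state.
- get_state(): the state, without advancing time (a new reading comes with each control period).
- read_camera(name): name is "scene" or "top" or "wrist"; returns a dict with "image" (420x560x3 uint8, red, green, blue), "depth" (420x560 float32, m along the optical axis (not along the pixel's ray), 0 where there is no reading), "vertical_fov" (degrees; the focal length in pixels is half the picture's height over the tangent of half this angle, whatever the lens; pixels are square), "cx", "cy" (the principal point, pixels), "world_to_cam" (4x4, takes a point from world to camera coordinates); the wrist camera has in their place "hand_eye" (4x4, takes a point from camera to tool coordinates, whose origin is the TCP and whose axes are the tool frame's). Camera axes: x right, y down, z forward; pixel columns grow to the right and rows downward; lengths in m; the calibration is good to about 2 mm. The wrist camera is an equidistant fisheye: a pixel r from the principal point sees the ray r / f radians off the axis. A picture is of the moment at which its call begins: read the wrist's pose just before it.
- job_done(): hands the job in, once; it reports no verdict.
The state is a dict: "t": time; "joint_positions": joint angles; "dq": joint speeds; "effort": joint torques, N m; "tcp_pos": TCP position; "tool_rot": TCP orientation; "ft_force": force on the tool from outside, world axes, zero at the start; "wrist_torque": the same for the moment, N m; "opening": finger opening in m.
Only numpy, scipy, OpenCV 4.12 (cv2) and the standard library are available. Lean on these libraries where they do the work, as an engineer would, in place of code of your own. Each camera call takes 0.05 s, during which the arm holds its last target.

## Working session

There is one attempt and no reset: what is moved stays moved. The work goes in short steps, Python scripts to look and compute and a shell command to move; the robot and the scene stay as the last step left them, time stands still between calls to the robot, and variables do not carry over. Pictures are saved under pics/ and viewed, and the job is handed in when it is done.

```bash
ls; mkdir -p pics
python3 - <<'E'
from cell import *
import cv2,numpy as np
s=get_state();print(s)
for n in["scene","top"]:
    c=read_camera(n);cv2.imwrite(f"pics/{n}0.png",c["image"][:,:,::-1]);np.savez(f"{n}0.npz",**c);print(n,c["vertical_fov"],c["cx"],c["cy"],c["world_to_cam"].round(3).tolist() if hasattr(c["world_to_cam"],'round') else c["world_to_cam"])
E
```

```text
pics
{'t': 0.0, 'joint_positions': array([ 1.06757637e+00,  1.31128490e-01,  1.48926418e+00, -8.93387669e-06,
        1.52299372e+00, -8.54094253e-02]), 'dq': array([ 0.00216514, -0.00071014, -0.00084885,  0.00091437, -0.00028937,
       -0.00147634]), 'effort': array([-6.99104203e-04, -5.59832740e+01, -4.91770506e+01,  7.67405285e-02,
        3.51302465e-02, -1.66872969e-04]), 'tcp_pos': array([0.24318487, 0.54792263, 0.23161523]), 'tool_rot': array([ 8.38379023e-01,  5.45086974e-01, -7.88775830e-04,  4.26881640e-04]), 'ft_force': array([0.77617041, 0.80949151, 0.12326771]), 'wrist_torque': array([-0.02732732,  0.02000621,  0.03820783]), 'opening': 0.09318081020565201}
scene 49.55622570649744 291.6342577467168 203.36540783301965 [[-0.06, 0.998, -0.005, -0.0], [0.804, 0.046, -0.593, -0.38], [-0.592, -0.04, -0.805, 1.71], [0.0, 0.0, 0.0, 1.0]]
top 57.42610833008541 276.5777780646673 208.68146844549068 [[-0.06, -0.998, 0.001, 0.059], [-0.975, 0.058, -0.216, 0.556], [0.215, -0.014, -0.976, 1.026], [0.0, 0.0, 0.0, 1.0]]
```

View pics/scene0.png

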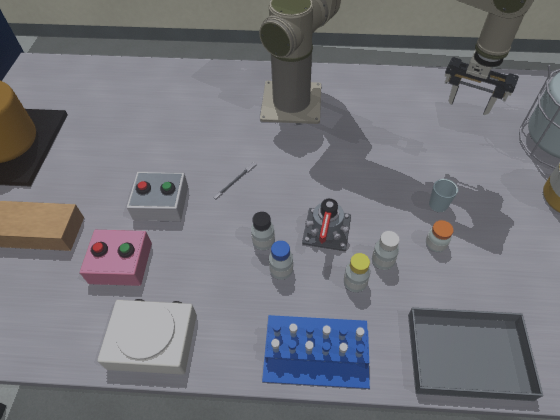

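View pics/top0.png

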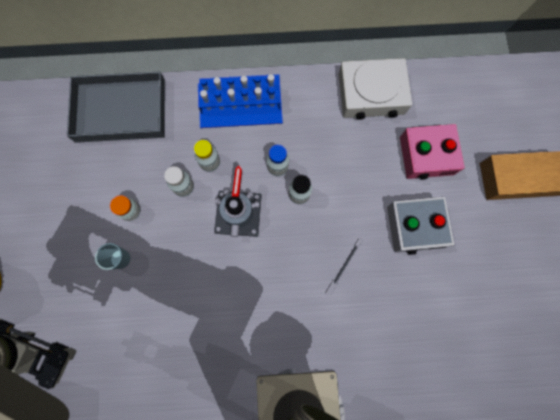

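The scene view shows four capped bottles around the valve: yellow (360,270), white (388,247), blue (281,257) and black (262,228). In the top view the yellow cap is at (204,149) and the arm runs from (233,205) to (238,168). There are two candidate boxes in the top view, grey aluminium at (423,222) and pink at (433,150). The grey one fits the description. Next I measure positions.

```bash
cat > h.py <<'E'
import numpy as np,cv2
def ray(c,u,v,z):
    f=210/np.tan(np.radians(float(c["vertical_fov"]))/2)
    W=np.array(c["world_to_cam"]);R=W[:3,:3];t=W[:3,3]
    o=-R.T@t;d=R.T@np.array([(u-float(c["cx"]))/f,(v-float(c["cy"]))/f,1])
    return o+d*(z-o[2])/d[2]
def blobs(c,lo,hi,box=None,mn=15):
    h=cv2.cvtColor(np.ascontiguousarray(c["image"]),cv2.COLOR_RGB2HSV)
    m=cv2.inRange(h,lo,hi)
    n,l,s,cen=cv2.connectedComponentsWithStats(m)
    return [(cen[i].round(1),int(s[i,4]),l==i) for i in range(1,n) if s[i,4]>=mn]
COL={"yellow":((24,120,80),(35,255,255)),"blue":((112,150,80),(125,255,255)),"green":((55,130,40),(85,255,255)),"red":((0,170,90),(6,255,255)),"red2":((174,150,90),(180,255,255))}
E
python3 - <<'E'
from h import *
for n in["scene","top"]:
    c=np.load(f"{n}0.npz")
    for k,(lo,hi) in COL.items():
        z={"yellow":.118,"blue":.118,"green":.09}.get(k,.124)
        for cen,a,m in blobs(c,lo,hi):
            u,v=cen; vs,us=np.nonzero(m)
            print(n,k,cen,a,ray(c,u,v,z).round(3), "depth pt z", end=' ')
            d=float(np.median(c["depth"][m]));f=210/np.tan(np.radians(float(c["vertical_fov"]))/2)
            W=c["world_to_cam"];p=np.linalg.inv(W)@np.array([(u-c["cx"])/f*d,(v-c["cy"])/f*d,d,1]);print(p[:3].round(3))
    im=c["image"]
    x0,y0,x1,y1=(230,180,410,300) if n=="scene" else (150,130,320,250)
    cv2.imwrite(f"pics/{n}_crop.png",cv2.resize(im[y0:y1,x0:x1,::-1],None,fx=4.4,fy=4.4,interpolation=cv2.INTER_CUBIC))
    x0,y0,x1,y1=(70,160,200,290) if n=="scene" else (380,110,480,260)
    cv2.imwrite(f"pics/{n}_box.png",cv2.resize(im[y0:y1,x0:x1,::-1],None,fx=4,fy=4,interpolation=cv2.INTER_CUBIC))
E
```

```text
scene yellow [359.5 263. ] 286 [0.738 0.22  0.118] depth pt z [0.737 0.221 0.117]
top yellow [202.9 148.7] 273 [0.729 0.22  0.118] depth pt z [0.729 0.22  0.117]
top blue [198.5  88.2] 15 [0.915 0.23  0.118] depth pt z [0.952 0.242 0.054]
top green [424.6 146.3] 80 [ 0.71  -0.408  0.09 ] depth pt z [ 0.709 -0.407  0.091]
top green [412.6 222.6] 102 [ 0.491 -0.343  0.09 ] depth pt z [ 0.491 -0.343  0.091]
top red [450.1 144.2] 62 [ 0.699 -0.465  0.124] depth pt z [ 0.711 -0.481  0.092]
top red [237.3 186.7] 52 [0.612 0.129 0.124] depth pt z [0.612 0.128 0.125]
top red [439.2 220. ] 82 [ 0.489 -0.402  0.124] depth pt z [ 0.494 -0.416  0.092]
top red2 [452.1 141.3] 16 [ 0.707 -0.471  0.124] depth pt z [ 0.72  -0.489  0.09 ]
```

View pics/scene_crop.png

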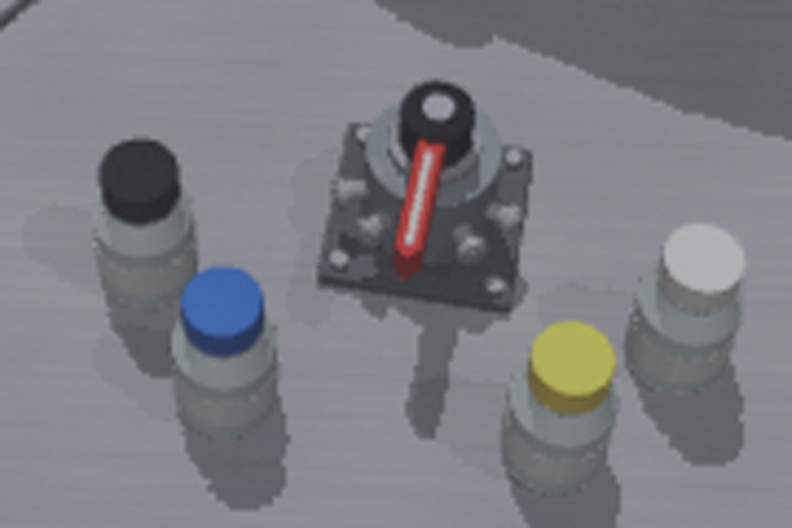

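View pics/top_crop.png

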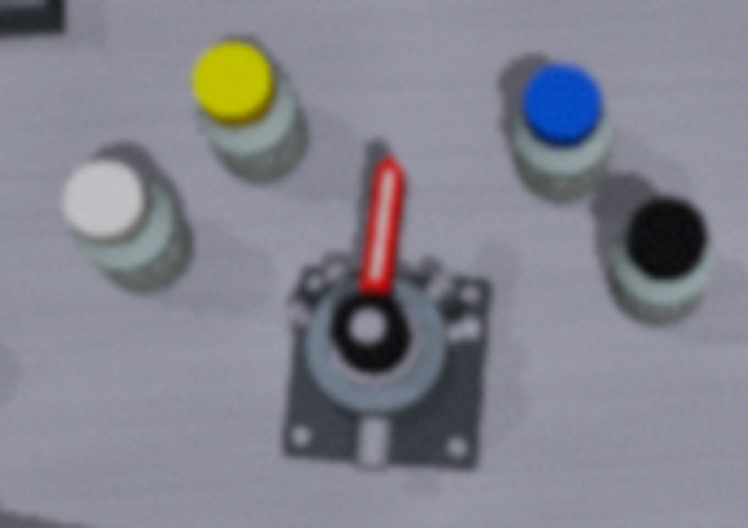

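View pics/top_box.png

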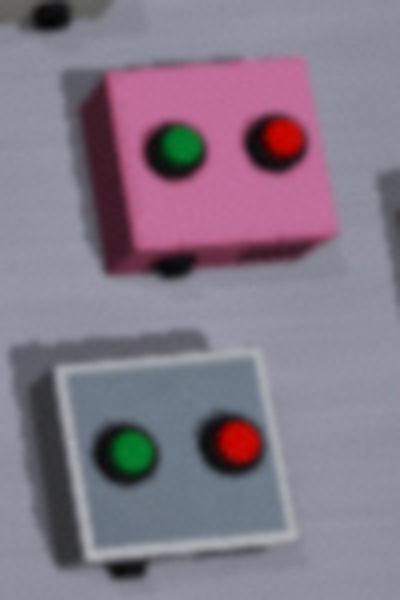

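```bash
python3 - <<'E'
from h import *
P=lambda n,u,v,z:print(n,u,v,z,ray(C[n],u,v,z).round(4))
C={n:np.load(f"{n}0.npz") for n in("scene","top")}
K=lambda n,a,b:((230+a/4.4,180+b/4.4) if n=="scene" else (150+a/4.4,130+b/4.4))
print("yellow");P("scene",*K("scene",573,357),.118);P("top",*K("top",233,78),.118)
print("arm white line ends z.124")
for n,pts in(("top",[(386,172),(376,278)]),("scene",[(433,145),(408,240)])):
    for p in pts:P(n,*K(n,*p),.124)
print("arm tip top");P("top",*K("top",390,158),.124);P("scene",*K("scene",405,255),.124)
print("knob");
for n,p in(("top",(368,325)),("scene",(438,107))):
    u,v=K(n,*p);c=C[n];d=float(c["depth"][round(v),round(u)]);f=210/np.tan(np.radians(float(c["vertical_fov"]))/2)
    q=np.linalg.inv(c["world_to_cam"])@np.array([(u-c["cx"])/f*d,(v-c["cy"])/f*d,d,1]);print(q[:3].round(4))
    for z in(.124,.13,.136): P(n,u,v,z)
print("base plate corners z.012")
for p in((304,266),(490,280),(475,467),(284,452)):P("top",*K("top",*p),.012)
for p in((532,148),(510,302),(319,276),(350,124)):P("scene",*K("scene",*p),.012)
print("collar etc / others z.118")
for k,p in dict(white=(104,199),blue=(563,103),black=(665,237)).items():print(k);P("top",*K("top",*p),.118)
print("green");P("top",412.8,222.8,.09);
E
python3 - <<'E'
import numpy as np
from h import *
c=np.load("scene0.npz") 
h=cv2.cvtColor(np.ascontiguousarray(c["image"]),cv2.COLOR_RGB2HSV)
print(h[187,168],h[263,360],h[220,326])
m=cv2.inRange(h,(60,80,20),(95,255,255));n,l,s,ce=cv2.connectedComponentsWithStats(m)
print([(ce[i].round(1),s[i,4],ray(c,*ce[i],.09).round(3)) for i in range(1,n) if s[i,4]>20])
E
```

```text
yellow
scene 360.22727272727275 261.1363636363636 0.118 [0.7327 0.2225 0.118 ]
top 202.95454545454544 147.72727272727272 0.118 [0.7318 0.2202 0.118 ]
arm white line ends z.124
top 237.72727272727272 169.0909090909091 0.124 [0.6618 0.1256 0.124 ]
top 235.45454545454544 193.1818181818182 0.124 [0.5942 0.1343 0.124 ]
scene 328.4090909090909 212.95454545454544 0.124 [0.5896 0.1384 0.124 ]
scene 322.72727272727275 234.54545454545453 0.124 [0.661  0.1242 0.124 ]
arm tip top
top 238.63636363636363 165.9090909090909 0.124 [0.6707 0.1227 0.124 ]
scene 322.0454545454545 237.95454545454544 0.124 [0.6718 0.1226 0.124 ]
knob
[0.5632 0.1394 0.1315]
top 233.63636363636363 203.86363636363637 0.124 [0.565  0.1402 0.124 ]
top 233.63636363636363 203.86363636363637 0.13 [0.5636 0.1396 0.13  ]
top 233.63636363636363 203.86363636363637 0.136 [0.5621 0.139  0.136 ]
[0.5635 0.141  0.1289]
scene 329.5454545454545 204.3181818181818 0.124 [0.5598 0.1412 0.124 ]
scene 329.5454545454545 204.3181818181818 0.13 [0.5643 0.1409 0.13  ]
scene 329.5454545454545 204.3181818181818 0.136 [0.5687 0.1406 0.136 ]
base plate
[... 366 characters left out ...]

scene 345.9090909090909 248.63636363636363 0.012 [0.6338 0.1963 0.012 ]
scene 302.5 242.72727272727272 0.012 [0.6211 0.0699 0.012 ]
scene 309.5454545454545 208.1818181818182 0.012 [0.4955 0.0859 0.012 ]
collar etc / others z.118
white
top 173.63636363636363 175.22727272727272 0.118 [0.6567 0.3017 0.118 ]
blue
top 277.95454545454544 153.4090909090909 0.118 [0.7027 0.0131 0.118 ]
black
top 301.1363636363636 183.86363636363637 0.118 [ 0.6114 -0.0446  0.118 ]
green
top 412.8 222.8 0.09 [ 0.4907 -0.3438  0.09  ]
[ 69 114 125] [ 30 127 177] [173   6 176]
[(array([166.4, 185.4]), np.int32(56), array([ 0.492, -0.344,  0.09 ])), (array([124.2, 247.2]), np.int32(67), array([ 0.711, -0.411,  0.09 ]))]
```

The crop confirms the grey box at (423,222) is the pump box, with its green button at (0.491,-0.344), and that the pink one is the look-alike.

| Item | Measured |
|---|---|
| Pivot | about (0.564, 0.140) |
| Arm yaw | about -0.16 |
| Yellow bottle | (0.732, 0.2215), bearing 0.45, 187 mm from the pivot (matches the ~190 given) |

So the arm needs about +0.61 rad, pushed from its -y side. I'll close the fingers, fly high and turn.

```bash
python3 -m inch '[[0,-0.3,0.6,0,-0.07],[0,-0.8,1.6,0,-0.14],[0,-1.3,2.7,0,-0.22],[0,-1.8,3.8,0,-0.3],[0,-2.3,4.9,0,-0.38],[0,-2.8,6,0,-0.46],[0,-3.3,7,0,-0.54],[0,-3.8,8,0,-0.62],[0,-4.2,8.8,0,-0.72],[0,-4.4,9.2,0,-0.72]]' 20
cat > st.py <<'E'
import sys,numpy as np
from cell import get_state
from scipy.spatial.transform import Rotation as R
s=get_state();r=R.from_quat(s["tool_rot"]).as_matrix()
print("t",round(s["t"],2),"tcp",s["tcp_pos"].round(4),"xaxis yaw",round(np.arctan2(r[1,0],r[0,0]),3),"F",s["ft_force"].round(1),"open",round(s["opening"],4),"j",s["joint_positions"].round(2))
if len(sys.argv)>1:
    t=np.array(list(map(float,sys.argv[1:4])));print("rows units",(r.T@(t-s["tcp_pos"])/.03).round(2))
E
python3 st.py 0.641 0.080 0.2316
```

```text
t: 0.93
tcp_pos: [0.4437, 0.3131, 0.2322]
tool_rot: [0.591, 0.806, -0.001, 0.0]
ft_force: [0.8, -1.2, -0.1]
opening: 0.0307
t 0.93 tcp [0.4437 0.3131 0.2322] xaxis yaw 1.876 F [ 0.8 -1.2 -0.1] open 0.0307 j [ 0.52 -0.02  1.65 -0.    1.52 -1.36]
rows units [-9.39  3.94  0.03]
```

```bash
python3 -m inch '[[0,-0.6,0.3,0,0],[0,-1.7,0.7,0,0],[0,-2.9,1.2,0,0],[0,-4.1,1.7,0,0],[0,-5.3,2.2,0,0],[0,-6.5,2.7,0,0],[0,-7.6,3.2,0,0],[0,-8.6,3.6,0,0],[0,-9.2,3.85,0,0],[0,-9.4,3.95,0,0]]' 20
python3 st.py 0.641 0.080 0.109
python3 - <<'E'
from h import *
from cell import *
for n in("top","scene"):
    c=read_camera(n);cv2.imwrite(f"pics/{n}1.png",c["image"][:,:,::-1])
E
```

```text
t: 1.77
tcp_pos: [0.6403, 0.0793, 0.2317]
tool_rot: [0.595, 0.804, -0.001, -0.0]
ft_force: [-0.4, -0.1, 0.4]
opening: 0.0004
t 1.77 tcp [0.6403 0.0793 0.2317] xaxis yaw 1.868 F [-0.4 -0.1  0.4] open 0.0004 j [ 0.04  0.25  1.35 -0.    1.54 -1.82]
rows units [0.02 0.03 4.09]
```

View pics/scene1.png

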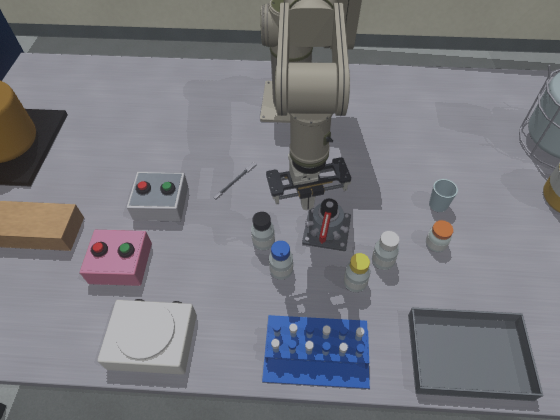

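View pics/top1.png

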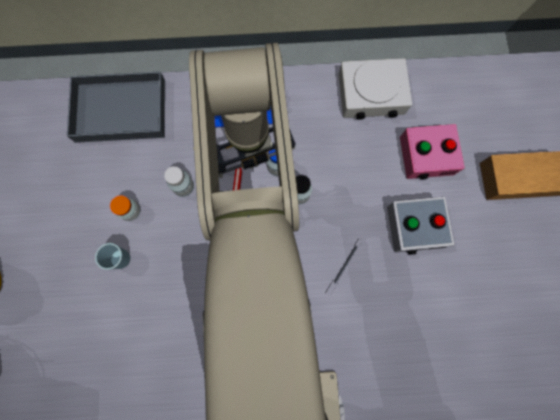

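The gripper hangs clear on the arm's right side, at about (311,200) in the scene view, with about 20 mm of calculated gap. Descending.

```bash
python3 -m inch '[[0,0,0,0.4,0],[0,0,0,1,0],[0,0,0,1.7,0],[0,0,0,2.4,0],[0,0,0,3,0],[0,0,0,3.5,0],[0,0,0,3.8,0],[0,0,0,4,0],[0,0,0,4.1,0],[0,0,0,4.1,0]]' 20
python3 - <<'E'
import numpy as np
from cell import get_state
from scipy.spatial.transform import Rotation as R
s=get_state();r=R.from_quat(s["tool_rot"]).as_matrix();p=s["tcp_pos"];print(p,s["ft_force"])
piv=np.array([.564,.140]);yaw=np.arctan2(r[1,0],r[0,0])
for a in(-.16,0,.15,.3,.4,.45):
    n=np.array([-np.sin(a),np.cos(a)]);d=np.array([np.cos(a),np.sin(a)]);e=yaw-(a+np.pi/2)
    h=17.5e-3*abs(np.cos(e))+7.5e-3*abs(np.sin(e))
    t=piv+.082*d-(.009+h)*n
    print(a,t.round(4),(r.T@np.r_[t-p[:2],0]/.03).round(2))
E
```

```text
t: 2.7
tcp_pos: [0.6389, 0.0825, 0.1094]
tool_rot: [0.592, 0.806, -0.0, -0.0]
ft_force: [-0.7, 0.3, 0.1]
opening: 0.0002
[0.63885489 0.08246053 0.10941097] [-0.69641     0.27853011  0.13528599]
-0.16 [0.6405 0.0993] [0.52 0.22 0.  ]
0 [0.646  0.1121] [ 0.87  0.52 -0.  ]
0.15 [0.6492 0.1251] [ 1.25  0.75 -0.  ]
0.3 [0.6502 0.1389] [ 1.68  0.92 -0.  ]
0.4 [0.6501 0.1469] [1.94 1.   0.  ]
0.45 [0.6498 0.151 ] [2.07 1.03 0.  ]
```

```bash
python3 -m inch '[[0,0.15,0.06,0,0],[0,0.3,0.13,0,0],[0,0.42,0.2,0,0],[0,0.52,0.26,0,0],[0,0.62,0.34,0,0],[0,0.72,0.42,0,0],[0,0.82,0.49,0,0],[0,0.92,0.55,0,0],[0,1.02,0.62,0,0],[0,1.1,0.67,0,0]]' 20
python3 st.py 0.6502 0.1389 0.1094
```

```text
t: 3.53
tcp_pos: [0.6486, 0.1196, 0.1095]
tool_rot: [0.593, 0.805, -0.0, -0.0]
ft_force: [-0.7, -2.2, 0.8]
opening: 0.0001
t 3.53 tcp [0.6486 0.1196 0.1095] xaxis yaw 1.873 F [-0.7 -2.2  0.8] open 0.0001 j [ 0.1   0.37  1.44 -0.    1.34 -1.77]
rows units [0.6  0.24 0.  ]
```

Contact force is about 2 N, as expected. Next I push to about 0.38 rad, then look.

```bash
python3 -m inch '[[0,0.1,0.05,0,0],[0,0.2,0.1,0,0],[0,0.3,0.13,0,0],[0,0.4,0.17,0,0],[0,0.5,0.2,0,0],[0,0.6,0.24,0,0],[0,0.68,0.27,0,0],[0,0.75,0.29,0,0],[0,0.8,0.3,0,0],[0,0.8,0.3,0,0]]' 20
python3 st.py 0.6498 0.1510 0.1094
python3 - <<'E'
from h import *
from cell import *
for n in("top","scene"):
    c=read_camera(n);np.savez(f"{n}2.npz",**c)
    x0,y0,x1,y1=(230,180,410,300) if n=="scene" else (150,130,320,250)
    cv2.imwrite(f"pics/{n}2.png",cv2.resize(c["image"][y0:y1,x0:x1,::-1],None,fx=4.4,fy=4.4,interpolation=cv2.INTER_CUBIC))
E
```

```text
t: 4.37
tcp_pos: [0.65, 0.1453, 0.1097]
tool_rot: [0.593, 0.806, 0.0, 0.0]
ft_force: [-0.7, -0.3, 0.3]
opening: 0.0007
t 4.37 tcp [0.65   0.1453 0.1097] xaxis yaw 1.873 F [-0.7 -0.3  0.3] open 0.0007 j [ 0.14  0.39  1.41  0.    1.34 -1.73]
rows units [0.18 0.05 0.01]
```

View pics/scene2.png

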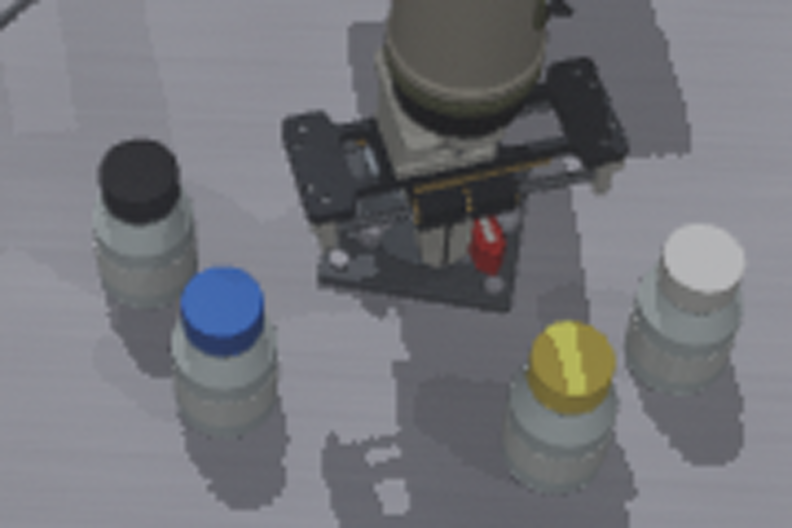

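View pics/top2.png

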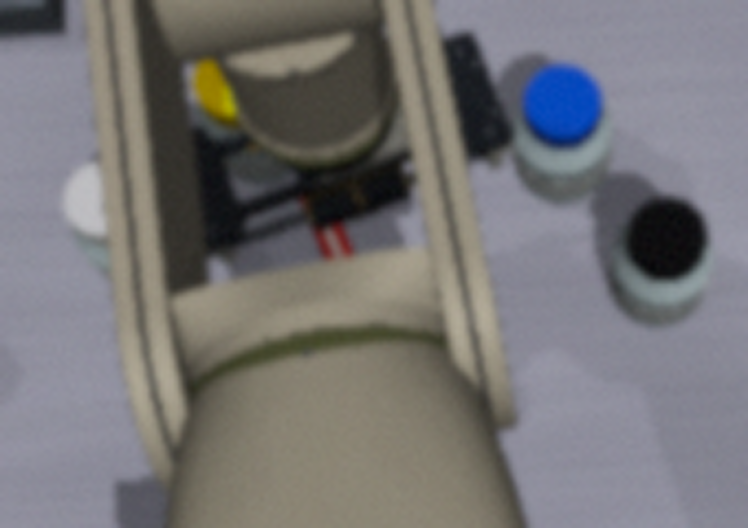

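Run:
```python
from h import *
c=np.load("scene2.npz");t=np.load("top2.npz")
p=ray(c,230+488/4.4,180+247/4.4,.124);print(p,np.arctan2(p[1]-.140,p[0]-.564),np.hypot(p[1]-.140,p[0]-.564))
for a,b in((325,230),(337,250)):print(ray(t,150+a/4.4,130+b/4.4,.124))
```

```text
[0.66324328 0.17257644 0.124     ] 0.31716706168869907 0.1044531159271536
[0.6266237  0.16445589 0.124     ]
[0.61342026 0.15749344 0.124     ]
```

The arm's tip (scene crop (488,247)) gives about 0.32–0.37 rad, and the target is 0.45. I'll push about 7 mm more, then back away and look.

```bash
python3 -m inch '[[0,0.06,0.02,0,0],[0,0.12,0.03,0,0],[0,0.17,0.05,0,0],[0,0.21,0.06,0,0],[0,0.23,0.06,0,0],[0,0.23,0.06,0,0],[0,0.23,0.06,0,0]]' 20
python3 -m inch '[[0,-0.1,0,0,0],[0,-0.3,-0.1,0,0],[0,-0.6,-0.2,0,0],[0,-0.9,-0.3,0,0],[0,-1,-0.3,-1,0],[0,-1,-0.3,-2,0],[0,-1,-0.3,-3,0],[0,-1,-0.3,-4,0],[0,-1,-0.3,-4.2,0]]' 20
python3 st.py 0.50 -0.1 0.235
```

```text
t: 5.05
tcp_pos: [0.6497, 0.1522, 0.1097]
tool_rot: [0.593, 0.806, 0.0, -0.0]
ft_force: [-0.6, -0.6, 0.0]
opening: 0.0006
t: 5.8
tcp_pos: [0.6525, 0.1198, 0.2428]
tool_rot: [0.593, 0.805, 0.003, 0.003]
ft_force: [0.8, -0.9, 0.9]
opening: 0.0006
t 5.8 tcp [0.6525 0.1198 0.2428] xaxis yaw 1.872 F [ 0.8 -0.9  0.9] open 0.0006 j [ 0.1   0.29  1.29 -0.    1.55 -1.77]
rows units [-5.49 -7.03  0.21]
```

```bash
python3 -m inch '[[0,-0.5,-0.6,0,0],[0,-1.2,-1.4,0,0],[0,-2,-2.3,0,0],[0,-2.8,-3.2,0,0],[0,-3.6,-4.1,0,0],[0,-4.4,-5,0,0],[0,-5.2,-5.9,0,0],[0,-5.9,-6.7,0,0],[0,-6.4,-7.2,0,0],[0,-6.6,-7.4,0,0]]' 20
python3 st.py 0.491 -0.344 0.15
python3 - <<'E'
from h import *
from cell import *
for n in("top","scene"):
    c=read_camera(n);np.savez(f"{n}3.npz",**c)
    x0,y0,x1,y1=(230,180,410,300) if n=="scene" else (150,130,320,250)
    cv2.imwrite(f"pics/{n}3.png",cv2.resize(c["image"][y0:y1,x0:x1,::-1],None,fx=4.4,fy=4.4,interpolation=cv2.INTER_CUBIC))
E
```

```text
t: 6.63
tcp_pos: [0.4952, -0.1374, 0.2353]
tool_rot: [0.594, 0.805, -0.0, 0.0]
ft_force: [0.4, 0.6, 0.4]
opening: 0.0004
t 6.63 tcp [ 0.4952 -0.1374  0.2353] xaxis yaw 1.87 F [0.4 0.6 0.4] open 0.0004 j [-0.37 -0.1   1.72 -0.    1.53 -2.24]
rows units [-6.54 -2.16  2.85]
```

View pics/scene3.png

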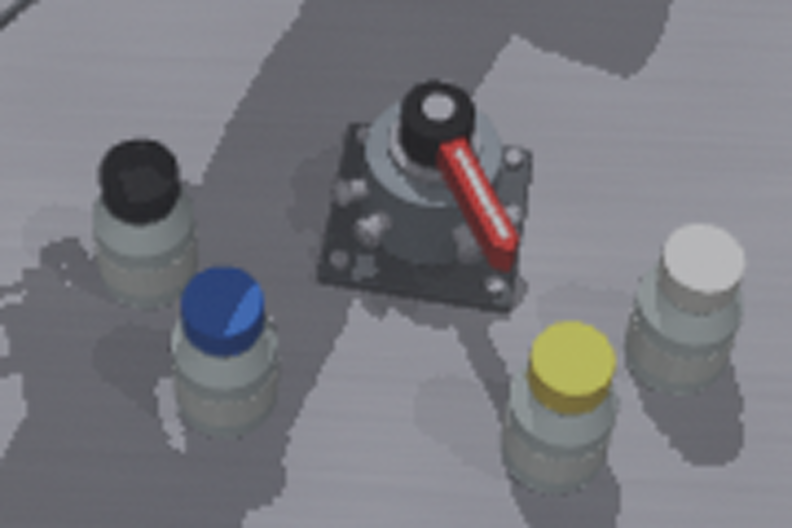

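View pics/top3.png

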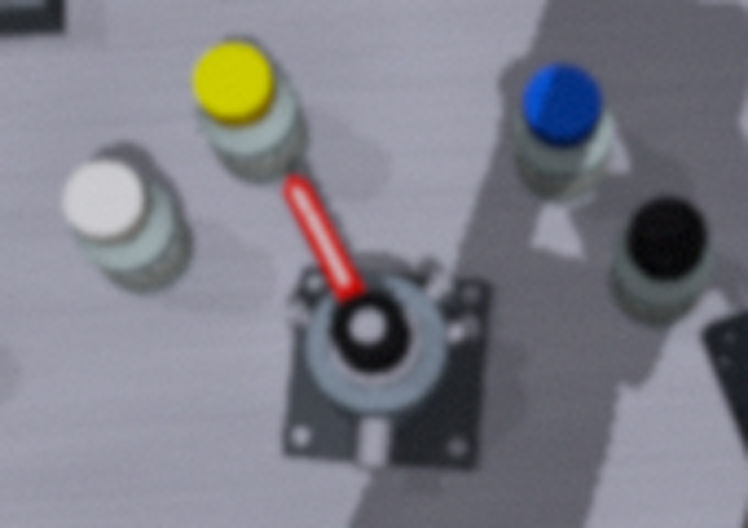

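Run:
```python
from h import *
C={n:np.load(f"{n}3.npz") for n in("scene","top")}
K=lambda n,a,b:((230+a/4.4,180+b/4.4) if n=="scene" else (150+a/4.4,130+b/4.4))
for n,near,far,tip,cap,knob in(("top",(347,288),(297,188),(292,176),(233,78),(368,325)),("scene",(453,147),(508,239),(514,252),(573,357),(438,107))):
    a,b,t=[ray(C[n],*K(n,*p),.124)[:2] for p in(near,far,tip)];y=ray(C[n],*K(n,*cap),.118)[:2];k=ray(C[n],*K(n,*knob),.1305)[:2]
    d=(b-a)/np.linalg.norm(b-a)
    print(n,"line",np.arctan2(d[1],d[0]).round(3),"knob",k,"tip",t,"knob->tip",np.arctan2(*(t-k)[::-1]).round(3),"knob->yellow",np.arctan2(*(y-k)[::-1]).round(3))
    e=t-k;e/=np.linalg.norm(e);w=y-k
    print(" miss mm by knob-tip",1e3*(e[0]*w[1]-e[1]*w[0])," by line", 1e3*(d[0]*(y-a)[1]-d[1]*(y-a)[0]))
    # red/white line mask
    h=cv2.cvtColor(np.ascontiguousarray(C[n]["image"]),cv2.COLOR_RGB2HSV)
    m=cv2.inRange(h,(0,150,90),(8,255,255))|cv2.inRange(h,(172,150,90),(180,255,255))
    x0,y0,x1,y1=(320,205,352,240) if n=="scene" else (210,165,240,203)
    vs,us=np.nonzero(m[y0:y1,x0:x1]);P=np.array([ray(C[n],u+x0,v+y0,.124)[:2] for u,v in zip(us,vs)])
    v=np.linalg.svd(P-P.mean(0))[2][0];v*=np.sign(v[0]);q=P.mean(0)
    print(" mask",len(P),"pca angle",np.arctan2(v[1],v[0]).round(3),"miss",1e3*(v[0]*(y-q)[1]-v[1]*(y-q)[0]),"centroid miss from knob",np.arctan2(*(q-k)[::-1]).round(3))
```

```text
top line 0.413 knob [0.56346757 0.13955151] tip [0.66264783 0.18381158] knob->tip 0.42 knob->yellow 0.447
 miss mm by knob-tip 5.040832132705717  by line 5.039686432665371
 mask 103 pca angle 0.411 miss 5.743065297455489 centroid miss from knob 0.426
scene line 0.47 knob [0.56464546 0.14088672] tip [0.6659111  0.18822316] knob->tip 0.437 knob->yellow 0.452
 miss mm by knob-tip 2.7433154874250967  by line -0.7078711412795285
 mask 73 pca angle 0.437 miss 7.689240526845276 centroid miss from knob 0.362
```

The cameras put the arm's line 3–6 mm from the bottle axis by most estimates (range -1 to 8 mm), well within 20 mm, and the bottles look unmoved. I now check the button height and its surroundings while moving above it.

```bash
python3 -m inch '[[0,-0.5,-0.2,0,0.05],[0,-1.3,-0.4,0,0.12],[0,-2.2,-0.7,0,0.2],[0,-3.1,-1,0,0.28],[0,-4,-1.3,0,0.36],[0,-4.9,-1.6,0,0.44],[0,-5.7,-1.9,0,0.52],[0,-6.3,-2.1,0,0.6],[0,-6.5,-2.15,0.3,0.6],[0,-6.54,-2.16,0.5,0.6]]' 20
python3 st.py 0.491 -0.344 0.135
python3 - <<'E'
from h import *
c=np.load("top3.npz");f=210/np.tan(np.radians(float(c["vertical_fov"]))/2)
M=np.linalg.inv(c["world_to_cam"])
for v in range(216,232,2):
  print([ (lambda d:round(float((M@np.array([(u-c["cx"])/f*d,(v-c["cy"])/f*d,d,1]))[2])*1e3))(float(c["depth"][v,u])) for u in range(400,426,2)])
c=np.load("top0.npz")
h=cv2.cvtColor(np.ascontiguousarray(c["image"]),cv2.COLOR_RGB2HSV)
E
```

```text
t: 7.57
tcp_pos: [0.4941, -0.3412, 0.2192]
tool_rot: [0.804, 0.595, 0.0, -0.0]
ft_force: [0.4, 0.6, -0.8]
opening: 0.0004
t 7.57 tcp [ 0.4941 -0.3412  0.2192] xaxis yaw 1.275 F [ 0.4  0.6 -0.8] open 0.0004 j [-0.69  0.14  1.5   0.    1.5  -1.96]
rows units [-0.12 -0.07  2.81]
[70, 74, 71, 564, 574, 583, 592, 602, 611, 621, 629, 637, 645]
[72, 70, 555, 566, 575, 586, 597, 605, 615, 624, 630, 639, 647]
[74, 72, 558, 569, 579, 588, 597, 607, 617, 625, 633, 641, 648]
[71, 72, 561, 570, 580, 591, 600, 608, 619, 626, 636, 643, 650]
[70, 72, 562, 575, 583, 594, 602, 610, 619, 628, 636, 645, 650]
[70, 73, 565, 576, 587, 595, 605, 613, 623, 631, 639, 646, 652]
[69, 557, 567, 579, 589, 597, 607, 614, 623, 631, 640, 649, 651]
[69, 561, 570, 580, 591, 600, 609, 619, 626, 635, 643, 649, 651]
```

```bash
python3 - <<'E'
from h import *
c=np.load("top0.npz");f=210/np.tan(np.radians(float(c["vertical_fov"]))/2)
M=np.linalg.inv(c["world_to_cam"])
for v in range(212,232,2):
  print([ (lambda d:round(float((M@np.array([(u-c["cx"])/f*d,(v-c["cy"])/f*d,d,1]))[2])*1e3))(float(c["depth"][v,u])) for u in range(400,426,2)])
E
python3 -m inch '[[0,-0.05,-0.03,0.4,0],[0,-0.12,-0.07,1,0],[0,-0.12,-0.07,1.6,0],[0,-0.12,-0.07,2.1,0],[0,-0.12,-0.07,2.5,0],[0,-0.12,-0.07,2.7,0],[0,-0.12,-0.07,2.8,0],[0,-0.12,-0.07,2.8,0]]' 20
python3 st.py 0.491 -0.344 0.105
python3 - <<'E'
from h import *
from cell import *
for n in("scene","wrist"):
    c=read_camera(n);im=c["image"][:,:,::-1]
    cv2.imwrite(f"pics/{n}4.png",cv2.resize(im[130:260,80:230],None,fx=4.5,fy=4.5,interpolation=cv2.INTER_CUBIC) if n=="scene" else im)
E
```

```text
[73, 68, 71, 74, 69, 75, 75, 66, 71, 73, 69, 69, 69]
[67, 75, 69, 67, 73, 71, 72, 69, 72, 69, 67, 69, 71]
[72, 70, 66, 74, 83, 85, 83, 81, 73, 67, 73, 74, 72]
[71, 74, 71, 86, 86, 94, 92, 93, 83, 73, 1122, 71, 70]
[73, 70, 78, 79, 92, 92, 87, 93, 92, 81, 74, 73, 75]
[70, 70, 80, 82, 93, 89, 94, 91, 92, 83, 69, 73, 69]
[71, 71, 80, 83, 86, 91, 93, 90, 91, 82, 74, 69, 77]
[73, 71, 75, 81, 82, 91, 93, 92, 87, 86, 73, 72, 72]
[71, 68, 73, 78, 84, 85, 79, 81, 84, 70, 72, 72, 70]
[70, 67, 70, 71, 77, 82, 83, 82, 72, 73, 71, 71, 67]
t: 8.23
tcp_pos: [0.4904, -0.343, 0.136]
tool_rot: [0.804, 0.595, -0.0, -0.0]
ft_force: [-0.4, 0.5, 0.2]
opening: 0.0005
t 8.23 tcp [ 0.4904 -0.343   0.136 ] xaxis yaw 1.274 F [-0.4  0.5  0.2] open 0.0005 j [-0.7   0.19  1.6   0.    1.35 -1.97]
rows units [-0.03  0.03  1.03]
```

View pics/scene4.png

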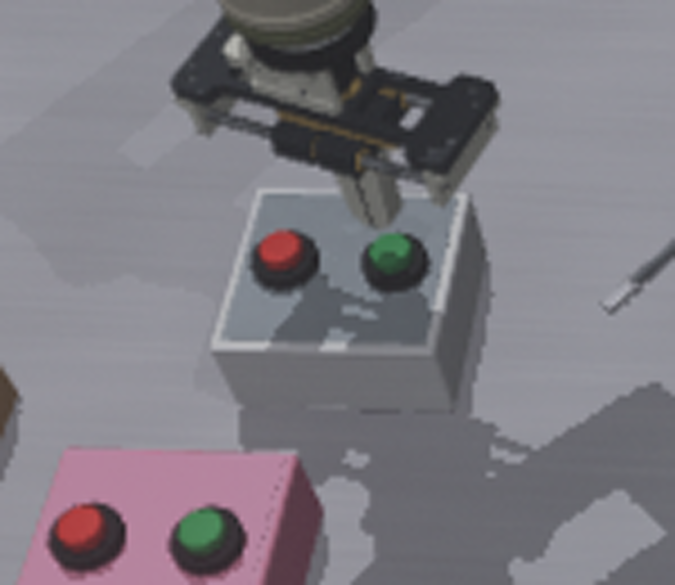

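View pics/wrist4.png

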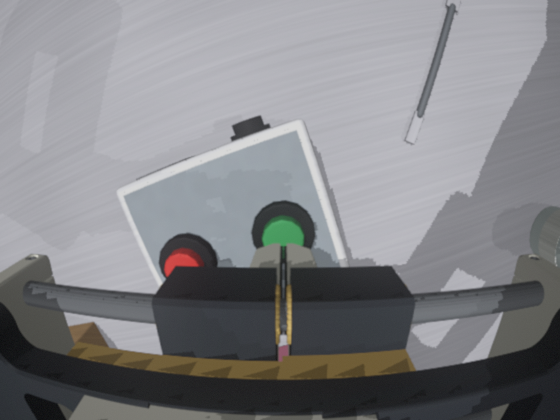

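The fingers are over the green button of the grey box. Its housing is at about 83 mm and the button top at about 92 mm, so contact should come at TCP z ≈ 0.106. Pressing slowly.

```bash
python3 -m inch '[[0,0,0,0.3,0],[0,0,0,0.6,0],[0,0,0,0.8,0],[0,0,0,0.9,0],[0,0,0,1,0],[0,0,0,1.06,0],[0,0,0,1.1,0],[0,0,0,1.1,0]]' 20; python3 st.py 0.491 -0.344 0.1
```

```text
t: 9.0
tcp_pos: [0.4904, -0.3438, 0.1037]
tool_rot: [0.804, 0.594, -0.0, -0.0]
ft_force: [-2.5, 1.9, 2.4]
opening: 0.0003
t 9.0 tcp [ 0.4904 -0.3438  0.1037] xaxis yaw 1.273 F [-2.5  1.9  2.4] open 0.0003 j [-0.7   0.22  1.63 -0.    1.29 -1.97]
rows units [-0.    0.02  0.12]
```

```bash
python3 -m inch '[[0,0,0,0.05,0],[0,0,0,0.1,0],[0,0,0,0.13,0],[0,0,0,0.13,0]]' 20; python3 -m inch '[[0,0,0,0.03,0],[0,0,0,0.06,0],[0,0,0,0.06,0]]' 20
```

```text
t: 9.33
tcp_pos: [0.4907, -0.3441, 0.1003]
tool_rot: [0.804, 0.594, 0.0, 0.0]
ft_force: [-2.5, 1.4, 4.3]
opening: 0.0002
t: 9.58
tcp_pos: [0.4908, -0.3441, 0.1001]
tool_rot: [0.804, 0.594, 0.0, 0.001]
ft_force: [-6.4, 5.6, 16.8]
opening: 0.0003
```

The button has bottomed out: z stopped at 0.100 while the force rose to 17 N. Releasing and retreating upward.

```bash
python3 -m inch '[[0,0,0,-0.2,0],[0,0,0,-0.6,0],[0,0,0,-1.2,0],[0,0,0,-2,0],[0,0,0,-2.8,0],[0,0,0,-3.5,0],[0,0,0,-4,0],[0,0,0,-4.2,0],[0,0,0,-4.2,0],[0,0,0,-4.2,0]]' 20
python3 - <<'E'
from h import *
from cell import *
for n in("top","scene"):
    c=read_camera(n);np.savez(f"{n}5.npz",**c);cv2.imwrite(f"pics/{n}5.png",c["image"][:,:,::-1])
    o=np.load(f"{n}0.npz")
    for k in("yellow","blue"):
        print(n,k,[b[0] for b in blobs(o,*COL[k],mn=100)],[b[0] for b in blobs(c,*COL[k],mn=100)])
    if n=="scene":
        h=cv2.cvtColor(np.ascontiguousarray(c["image"]),cv2.COLOR_RGB2HSV);m=cv2.inRange(h,(60,80,20),(95,255,255));_,l,s,ce=cv2.connectedComponentsWithStats(m);print([(ce[i].round(1),s[i,4]) for i in range(1,len(s)) if s[i,4]>20])
E
```

```text
t: 10.42
tcp_pos: [0.4904, -0.3438, 0.2235]
tool_rot: [0.804, 0.594, -0.0, -0.0]
ft_force: [0.2, 0.6, -0.1]
opening: 0.0006
top yellow [array([202.9, 148.7])] [array([202.9, 148.7])]
top blue [] []
scene yellow [array([359.5, 263. ])] [array([359.5, 263. ])]
scene blue [] []
[(array([166.4, 185.4]), np.int32(57)), (array([124.2, 247.2]), np.int32(67))]
```

View pics/scene5.png

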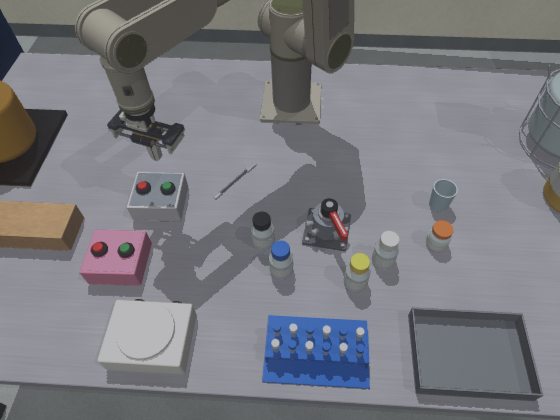

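View pics/top5.png

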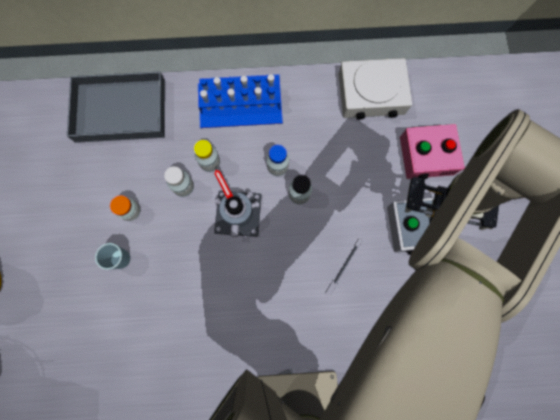

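The arm points at the yellow cap (scene (340,225) towards (360,265)). The button's image centroid is back at its starting (166.4,185.4), so it is up. Everything else appears where it stood, and the gripper is clear. Handing in.

```bash
python3 -c "
from cell import *
print(job_done())"
```

```text
the job is handed in; nothing more can be done
None
```

I pushed the red selector arm round to the yellow-capped bottle, then pressed the green start button on the grey pump box fully down and let go. The job is handed in; no verdict is reported.

- **Selector arm:** it was turned about 0.6 rad with the closed fingertips, with measured forces of about 2 N at the pauses. Most estimates put its line 3–6 mm from the bottle's axis, against a limit of 20 mm. The two cameras disagreed slightly, with single estimates from about -1 to 8 mm.
- **Start button:** it hit its stop at TCP height 0.100 m, where the force rose to 17 N, and the last picture shows it up again. I couldn't read the button's travel directly, so "fully down" is judged from that height and force.
- **Everything else:** the yellow cap is at the same pixels as at the start. I checked the other bottles and bystanders only by eye, because my blue mask found nothing; they show no visible change. The gripper ended clear at about 10.5 s, and the red stop button and the pink look-alike were not touched.

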